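# Put the spice jars away in their stepped racks

### The job

Put the four spice jars away upright in the two little stepped racks: the red-capped jars go in the white rack and the yellow-capped jars in the blue rack, and in each rack the taller jar stands in the back pocket on the step and the shorter one in the low front pocket. Set the jars down rather than dropping them, and leave the tin, the garlic and the egg cup where they are.

Things in the scene. Friction and masses are not known exactly. Their poses are not given: they have to be found in the camera images.
- jar_red_tall: Closed glass spice jar with a bright red cap with a cream print on top, 106 mm tall, about 42 mm across (round), the cap about 45 mm across and its top 21 mm of the height; brown and cream label; the taller of the two with red caps. 0.08 to 0.15 kg. Origin at the centre of its underside, z up along the jar; it starts upright on the worktop, any yaw.
- jar_red_short: Closed glass spice jar with a red cap whose top is paler (salmon) with green leaves, 97 mm tall, about 46 mm across (rounded square), the cap about 45 mm across and its top 21 mm of the height; cream and green label; the shorter of the two with red caps. 0.08 to 0.15 kg. Origin at the centre of its underside, z up along the jar; it starts upright on the worktop, any yaw.
- jar_yellow_tall: Closed glass spice jar with a mustard yellow cap with a green spot on top, 106 mm tall, about 41 mm across (round), the cap about 41 mm across and its top 21 mm of the height; green and white label with red peppers; the taller of the two with yellow caps. 0.08 to 0.15 kg. Origin at the centre of its underside, z up along the jar; it starts upright on the worktop, any yaw.
- jar_yellow_short: Closed glass spice jar with a mustard yellow cap with a dark blue spot on top, 96 mm tall, about 42 mm across (rounded square), the cap about 41 mm across and its top 21 mm of the height; dark blue label; the shorter of the two with yellow caps. 0.08 to 0.15 kg. Origin at the centre of its underside, z up along the jar; it starts upright on the worktop, any yaw.
- rack_white: Small white stepped rack, fixed, 148 (x) x 74 mm (y), outer walls 6 mm. Origin: centre of its underside; x from its front (brass card holder; faces the robot within 0.3 rad) to its back. Two pockets, 62 x 62 mm inside. Front: centre x = -37 mm, floor 6, walls 36 mm up. Back, on the step: centre x = +37 mm, floor 21, walls and divider (12 mm thick) 51 mm up. Left or right: varies.
- rack_blue: Small blue stepped rack, fixed, 148 (x) x 74 mm (y), outer walls 6 mm. Origin: centre of its underside; x from its front (brass card holder; faces the robot within 0.3 rad) to its back. Two pockets, 62 x 62 mm inside. Front: centre x = -37 mm, floor 6, walls 36 mm up. Back, on the step: centre x = +37 mm, floor 21, walls and divider (12 mm thick) 51 mm up. Left or right: varies.
- tomato_tin: Closed food tin with a white and red label and a bare metal lid, 57 mm across, 72 mm tall. Bystander, loose, to be left where it stands. Origin at the centre of its underside.
- garlic: Whitish garlic bulb, 60 mm across, 59 mm tall. Bystander, loose, to be left where it stands. Origin at the centre of its underside.
- egg_cup: Blue glazed egg cup, 49 mm across, 53 mm tall. Bystander, loose, to be left where it stands. Origin at the centre of its underside.
Not all that is in view belongs to the job. Leave any pink or purple look-alike of the jar_red_short alone. What is shaped like the jar_red_tall but pink is not meant.

How it is judged (in metres and radians):
At the end, for the whole second after the job is handed in: Each of the four jars stands on the floor of its own pocket (within 16 mm of the pocket's centre along each rack axis, 6 mm in height, tilted less than 0.12 rad), released and at rest (x of jar_red_tall in the frame of rack_white between 0.021 and 0.053 m and y of jar_red_tall in the frame of rack_white between -0.016 and 0.016 m and z of jar_red_tall in the frame of rack_white between 0.015 and 0.027 m and angle between each of jar_red_tall, jar_red_short, jar_yellow_tall, jar_yellow_short's own z axis and vertical below 0.12 rad and linear speed of each of jar_red_tall, jar_red_short, jar_yellow_tall, jar_yellow_short below 0.02 m/s and contact force between the fingers and jar_red_tall below 0.1 N and x of jar_red_short in the frame of rack_white between -0.053 and -0.021 m and y of jar_red_short in the frame of rack_white between -0.016 and 0.016 m and z of jar_red_short in the frame of rack_white between 0 and 0.012 m and contact force between the fingers and jar_red_short below 0.1 N and x of jar_yellow_tall in the frame of rack_blue between 0.021 and 0.053 m and y of jar_yellow_tall in the frame of rack_blue between -0.016 and 0.016 m and z of jar_yellow_tall in the frame of rack_blue between 0.015 and 0.027 m and contact force between the fingers and jar_yellow_tall below 0.1 N and x of jar_yellow_short in the frame of rack_blue between -0.053 and -0.021 m and y of jar_yellow_short in the frame of rack_blue between -0.016 and 0.016 m and z of jar_yellow_short in the frame of rack_blue between 0 and 0.012 m and contact force between the fingers and jar_yellow_short below 0.1 N); the robot touches nothing.
It fails at once if a spice jar dropped or sent flying (faster than 0.6 m/s with no finger on it) ((contact force between the fingers and jar_red_tall below 0.05 N and linear speed of jar_red_tall above 0.6 m/s) or (contact force between the fingers and jar_red_short below 0.05 N and linear speed of jar_red_short above 0.6 m/s) or (contact force between the fingers and jar_yellow_tall below 0.05 N and linear speed of jar_yellow_tall above 0.6 m/s) or (contact force between the fingers and jar_yellow_short below 0.05 N and linear speed of jar_yellow_short above 0.6 m/s)).
It fails at once if the tomato tin pushed more than 30 mm from its place (distance of tomato_tin from where it was at the start of the episode above 0.03 m).
It fails at once if the garlic pushed more than 30 mm from its place (distance of garlic from where it was at the start of the episode above 0.03 m).
It fails at once if the egg cup pushed more than 30 mm from its place (distance of egg_cup from where it was at the start of the episode above 0.03 m).
It also fails if it takes over 102 s, if anything falls off the work surface, if the arm or the gripper's body presses on something with over 40 N, if the wrist force passes 120 N, or if a joint passes its speed limit or range.

### The arm

A 6-joint arm with a two-finger parallel gripper is mounted at the origin on a cart in front of the work surface, level with it; the furniture and walls round the work are solid. World frame = base frame: x ahead of the robot, y to its left, z up, the work surface at z = 0. Lengths are in mm, angles in rad, forces in N, time in s.
With the tool pointing down it reaches from about 300 to 775 mm from the base axis. Payload 14.6 kg.
Tool frame: the origin (TCP) lies on the centre line of the jaws, within the pads' length; the fingertips stand 8 mm ahead of it and the grasp point (between the pads) lies 11 mm behind it; z points along the fingers, y is the line along which they close (so a half turn about z gives the same grasp; the last joint's range is limited). The gripper opens to 94 mm and grips with 3 to 60 N. Pads are 16 mm wide; open, the fingers measure 119 mm over their backs; the gripper's body (75 mm by 177 mm) begins 78 mm behind the grasp point.
Start: joints at [1.042, 0.3, 1.521, -0, 1.321, -0.067], TCP at [245.054, 492.38, 213.446] pointing down, gripper open.
Joint ranges: [-3.03, 3.03], [-0.79, 2.21], [0.23, 2.52], [-1.04, 4.18], [0, 3.07], [-2.55, 2.55]. Speed limits (rad/s): [2.22, 2.22, 2.57, 3.14, 3.14, 3.14].

### API

Orientations are given as [roll, pitch, yaw] about the fixed x, y, z axes, in that order (R = Rz(yaw) Ry(pitch) Rx(roll)).
In Python, from cell import manip gives the robot as it stands.
- The arm moves only by the tool jog_arm, never from a script. Its argument "rows" is one flat list of numbers, 7 for each row, row after row: the shift along the world's x, y, z in cm, then the turn, a rotation vector about the world's x, y, z in rad, then the closure, from 0 (fully open) to 1 (shut). In form: [dx, dy, dz, rx, ry, rz, fingers, dx, dy, dz, rx, ry, rz, fingers, ...]. A call has 1 to 20 rows; each row shifts and turns the commanded pose from where the row before left it; what a row does not reach is not made up. A row lasts 1/12 s, in which the tool goes at most 41.7 mm and 7.16 degrees, less where a joint would pass 70% of its speed; a pose out of reach is approached as far as the arm can. A call with a gripper value outside its range is refused whole. The fingers move at their own pace and stop on an object; "newtons" is the grip in N (left out, the last holds). Time passes only in rows, so rows that do not move let the fingers close. It gives the time, the measured TCP pose, the force, the opening and the grip force at its end, in the units of the state.
- manip.read_state(): the state, without advancing time (a new reading comes with each control period).
- manip.camera(name): name is "scene" or "top" or "wrist"; returns (picture, depth): 400x640x3 uint8, blue, green, red; 400x640 float32, mm along the optical axis (not along the pixel's ray), 0 where there is no reading.
- manip.camera_model(name): a dict with "K" (3x3 intrinsics, pixels), "R" (3x3) and "t" (3): a world point X has camera coordinates R X + t. Camera axes: x right, y down, z forward; pixel columns grow to the right and rows downward; lengths in mm; the calibration is good to about 2 mm. A picture is of the moment at which its call begins: read the wrist's pose just before it. camera_model takes no time and is no camera call; for the wrist camera it gives the pose at the moment of the call.
- manip.sign_off(): hands the job in; it is judged then, once.
The state is a dict: "clock": time; "joints": joint angles; "qd": joint speeds; "effort": joint torques, N m; "eef_pos": TCP position; "eef_rot": TCP orientation; "wrist_force": force on the tool from outside, world axes, zero at the start; "moment": the same for the moment, N m; "finger_gap": finger opening in mm; "finger_force": force on a finger pad.
Only numpy, scipy, OpenCV 4.12 (cv2) and the standard library are available. Lean on these libraries where they do the work, as an engineer would, in place of code of your own. Each camera call takes 0.05 s, during which the arm holds its last target. There are 200 camera calls.

## Working session

There is one attempt and no reset: what is moved stays moved. The work goes in short steps, Python scripts to look and compute and a tool call to move; the robot and the scene stay as the last step left them, time stands still between calls to the robot, and variables do not carry over. Pictures are saved under pics/ and viewed, at most 14 in all, crops included, and the job is handed in when it is done.

Besides the shell and the picture viewer there is one more tool, called after "Call:" as a command line: name --argument value ..., lists and objects as JSON in quotes. jog_arm: Moves the arm, as the interface text tells. Its arguments: {"type":"object","properties":{"rows":{"type":"array"},"newtons":{"type":"number"}},"required":["rows"]}

```bash
mkdir -p pics; python3 - <<'E'
from cell import manip
import cv2,numpy as np
for n in("scene","top"):
    p,d=manip.camera(n);cv2.imwrite(f"pics/{n}0.png",p);np.save(f"pics/{n}0.npy",d)
    m=manip.camera_model(n);print(n,np.round(m["K"],1).tolist(),np.round(m["R"],3).tolist(),np.round(m["t"],1))
print(manip.read_state())
E
```

```text
scene [[450.5, 0.0, 321.8], [0.0, 450.5, 194.0], [0.0, 0.0, 1.0]] [[0.737, -0.676, 0.007], [-0.335, -0.374, -0.865], [0.587, 0.635, -0.502]] [-412.2  221.8  827.9]
top [[430.3, 0.0, 321.3], [0.0, 430.3, 195.4], [0.0, 0.0, 1.0]] [[0.03, -1.0, -0.002], [-0.979, -0.029, -0.204], [0.204, 0.008, -0.979]] [ -7.8 529.2 927.2]
{'clock': 0.1, 'joints': array([ 1.04239061e+00,  3.00415563e-01,  1.52152306e+00, -4.16527646e-06,
        1.32069512e+00, -6.66010642e-02]), 'qd': array([-1.33397206e-03,  5.07713779e-04, -6.31857850e-04,  2.60713099e-05,
       -1.02232660e-03,  3.05462549e-04]), 'effort': array([ 1.23695718e-03, -5.32642901e+01, -3.53284013e+01,  7.09604868e-02,
        2.34725088e-02, -1.24752637e-04]), 'eef_pos': array([244.94918505, 492.1877756 , 212.94133184]), 'eef_rot': array([-3.14055361e+00, -6.52605806e-05,  2.67978900e+00]), 'wrist_force': array([-0.3030539 ,  0.13538808, -0.14343474]), 'moment': array([ 0.05308384, -0.00507096, -0.00179699]), 'finger_force': 0.0, 'finger_gap': 93.81331964570306}
```

View pics/scene0.png

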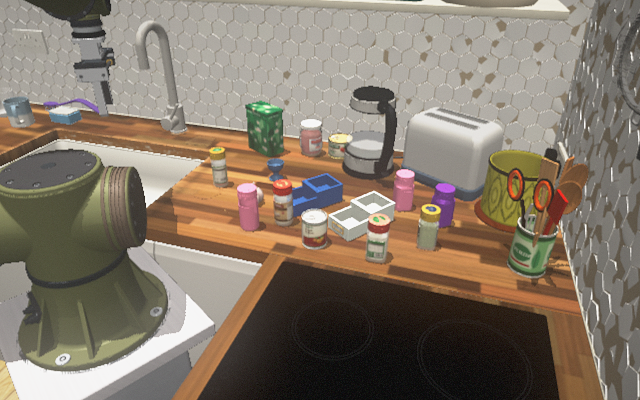

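View pics/top0.png

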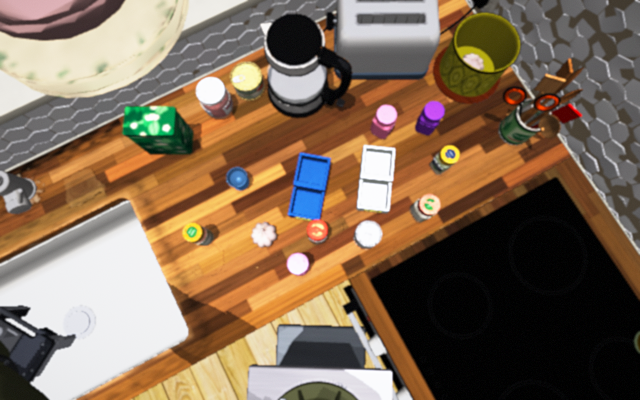

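Candidates in the top picture:
- Red caps: (318,231) and salmon with leaves at (427,206).
- Yellow caps: green spot at (193,233) and blue spot at (450,154).
- Look-alikes: pink at (298,264) and (385,118), purple at (431,113).
- Racks: blue at (310,186), white at (377,178).
- Bystanders: tin (368,234), garlic (263,234), egg cup (238,178).

Next I check these in an enlarged crop and measure from both views.

```bash
cat > h.py <<'E'
import cv2,numpy as np
from cell import manip
def cloud(n,d):
    m=manip.camera_model(n);K,R,t=(np.array(m[k]) for k in"KRt")
    v,u=np.mgrid[:400,:640]
    c=np.stack([(u-K[0,2])/K[0,0]*d,(v-K[1,2])/K[1,1]*d,d],-1)
    X=(c-t.ravel())@R
    X[d<=0]=np.nan
    return X
E
python3 - <<'E'
from h import *
p=cv2.imread("pics/top0.png");cv2.imwrite("pics/c1.png",cv2.resize(p[90:290,170:480],None,fx=2.55,fy=2.55,interpolation=cv2.INTER_CUBIC))
X=cloud("top",np.load("pics/top0.npy")); S=cloud("scene",np.load("pics/scene0.npy"))
print("table",X[250,230],S[215,220])
for n,u,v in[("rt",318,229),("rs",427,205),("yt",193,232),("ys",450,154),("pink1",298,264),("pink2",385,118),("pur",433,108),("tin",368,234),("gar",263,234),("egg",237,178)]:
    q=X[v-22:v+23,u-22:u+23].reshape(-1,3);q=q[np.isfinite(q).all(1)];zc=X[v-2:v+3,u-2:u+3,2];z=np.nanmedian(zc)
    s=q[abs(q[:,2]-z)<7]; (cx,cy),r=cv2.minEnclosingCircle(s[:,:2].astype(np.float32))
    w=S.reshape(-1,3);w=w[np.isfinite(w).all(1)];w=w[(np.hypot(w[:,0]-cx,w[:,1]-cy)<32)&(w[:,2]>8)]
    print(n,"top z",round(z,1),"n",len(s),"mean",s.mean(0).round(1),"circ",round(cx,1),round(cy,1),round(r,1),"| scene zmax",w[:,2].max().round(1),"ctr top",w[w[:,2]>w[:,2].max()-6].mean(0).round(1),"rng",w.min(0).round(),w.max(0).round())
hsv=cv2.cvtColor(p,cv2.COLOR_BGR2HSV)
for n,b in[("blue",(285,330,145,225)),("white",(352,400,138,216))]:
    u0,u1,v0,v1=b;x=X[v0:v1,u0:u1].reshape(-1,3);q=x[np.isfinite(x).all(1)]
    q=q[q[:,2]>4]; 
    for lo,hi in((43,60),(28,60),(4,60)):
        s=q[(q[:,2]>lo)&(q[:,2]<hi)]
        r=cv2.minAreaRect(s[:,:2].astype(np.float32));print(n,lo,len(s),r, "zq",np.percentile(s[:,2],[5,50,95]).round(1))
E
```

```text
table [403.05808669 218.33498542   2.87228536] [348.99040153 147.51707584  -3.21580288]
rt top z 107.2 n 332 mean [444.5  14.7 106.9] circ 444.9 14.7 21.8 | scene zmax 108.2 ctr top [443.9  12.3 105.3] rng [421. -11.   8.] [476.  37. 108.]
rs top z 98.5 n 346 mean [ 507.7 -226.7   97.8] circ 508.8 -226.8 23.4 | scene zmax 99.3 ctr top [ 507.3 -229.    96.6] rng [ 480. -255.    8.] [ 532. -205.   99.]
yt top z 106.6 n 300 mean [431.4 278.8 106.1] circ 431.7 280.1 21.3 | scene zmax 107.6 ctr top [430.3 276.6 104.6] rng [408. 254.   8.] [450. 301. 108.]
ys top z 97.3 n 279 mean [ 622.  -274.6   96.5] circ 622.7 -275.7 21.3 | scene zmax 98.7 ctr top [ 621.4 -277.    95.9] rng [ 598. -301.    8.] [ 648. -254.   99.]
pink1 top z 107.7 n 344 mean [372.1  53.  107.1] circ 372.2 53.0 22.0 | scene zmax 107.9 ctr top [371.   50.2 105.4] rng [349.  28.   8.] [394.  75. 108.]
pink2 top z 98.0 n 307 mean [ 712.  -134.    97.3] circ 712.7 -133.7 23.3 | scene zmax 99.3 ctr top [ 711.1 -135.7   96.5] rng [ 686. -164.    8.] [ 737. -107.   99.]
pur top z 97.7 n 309 mean [ 723.9 -241.5   97.2] circ 724
[... 663 characters left out ...]
.0616226196289) zq [45.6 51.  54.2]
blue 28 766 ((552.975830078125, 37.11083984375), (74.09098052978516, 149.45513916015625), 81.18307495117188) zq [31.3 47.1 53.5]
blue 4 2108 ((568.5208740234375, 43.51716613769531), (195.2958221435547, 106.86312866210938), 2.6833879947662354) zq [ 4.9 22.  52.3]
white 43 429 ((611.3297119140625, -120.97633361816406), (74.68109893798828, 81.26788330078125), 85.73621368408203) zq [45.7 50.9 53.8]
white 28 814 ((577.4189453125, -118.17041778564453), (74.47418212890625, 149.8760528564453), 85.28451538085938) zq [31.1 45.7 53.4]
white 4 2122 ((593.3408203125, -123.30213165283203), (190.48257446289062, 112.95588684082031), 0.8289934992790222) zq [ 5.2 22.4 52.3]
```

View pics/c1.png

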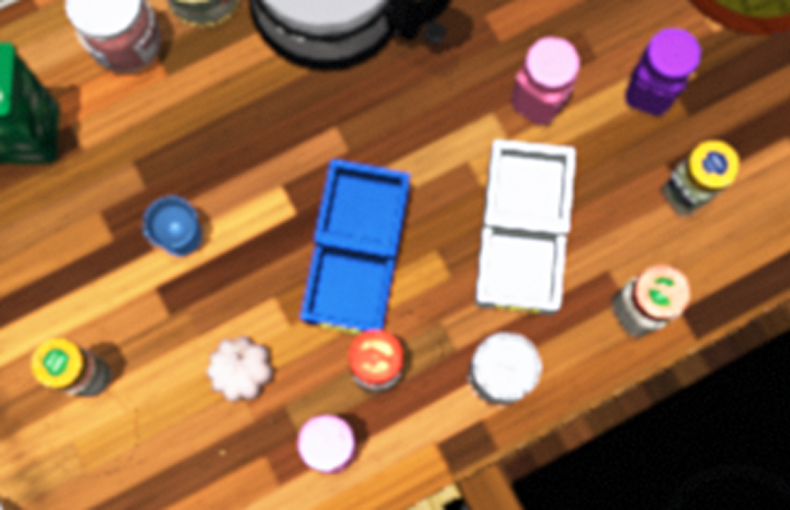

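The crop confirms the four choices: red tall (375,360), salmon with leaves (660,290), green spot (58,362), blue spot (713,165) in crop pixels. The measured heights of about 107, 98, 107 and 97 mm also match. Now I move above the tall yellow jar.

Call:
jog_arm --rows '[1.86,-2.14,0,0,0,0.031,0,1.86,-2.14,0,0,0,0.031,0,1.86,-2.14,0,0,0,0.031,0,1.86,-2.14,0,0,0,0.031,0,1.86,-2.14,0,0,0,0.031,0,1.86,-2.14,0,0,0,0.031,0,1.86,-2.14,0,0,0,0.031,0,1.86,-2.14,0,0,0,0.031,0,1.86,-2.14,0,0,0,0.031,0,1.86,-2.14,0,0,0,0.031,0,0,0,0,0,0,0,0,0,0,0,0,0,0,0]' --newtons 15

```text
clock: 1.1
eef_pos: [431.5, 277.6, 213.1]
eef_rot: [-3.141, -0.001, 2.987]
wrist_force: [0.6, 0.8, 0.4]
finger_gap: 94.3
finger_force: 0.0
```

```bash
python3 - <<'E'
from h import *
S=cloud("scene",np.load("pics/scene0.npy")).reshape(-1,3);S=S[np.isfinite(S).all(1)]
for n,c,a in(("blue",(553,37.1),-.154),("white",(577.4,-118.2),-.082)):
    e=np.array([[np.cos(a),np.sin(a)],[-np.sin(a),np.cos(a)]])
    l=(S[:,:2]-c)@e.T; k=(abs(l[:,0])<85)&(abs(l[:,1])<48)&(S[:,2]>28)&(S[:,2]<60)
    print(n,cv2.minAreaRect(S[k][:,:2].astype(np.float32)),k.sum())
    for x in(-37,37):
        f=(abs(l[:,0]-x)<20)&(abs(l[:,1])<20)&(S[:,2]<60);print(x,np.median(S[f][:,2]) if f.any() else None)
p,d=manip.camera("wrist");cv2.imwrite("pics/w1.png",p);np.save("pics/w1.npy",d)
X=cloud("wrist",d);q=X.reshape(-1,3);q=q[np.isfinite(q).all(1)]
k=(np.hypot(q[:,0]-431,q[:,1]-278.5)<40)&(q[:,2]>95)&(q[:,2]<120)
print(k.sum(),q[k].mean(0) if k.any() else 0, cv2.minEnclosingCircle(q[k][:,:2].astype(np.float32)) if k.any() else 0)
s=manip.read_state();print(s["clock"],s["eef_pos"],s["eef_rot"],s["joints"])
E
```

```text
blue ((554.6494140625, 35.73542022705078), (80.29012298583984, 149.6798095703125), 82.59285736083984) 741
-37 5.775230851893525
37 20.03577337725303
white ((578.1544799804688, -118.41212463378906), (78.37031555175781, 150.29519653320312), 85.39219665527344) 916
-37 5.436879010941905
37 20.863607953821585
1900 [431.19213696 280.70265547 104.18044624] ((432.3310241699219, 280.4915771484375), 20.599077224731445)
1.15 [430.91334973 278.33577575 213.1723018 ] [-3.14138659e+00 -5.78275805e-04  2.98844373e+00] [ 5.01997769e-01  2.18000930e-01  1.62463279e+00  1.96096453e-04
  1.29954304e+00 -9.15702295e-01]
```

View pics/w1.png

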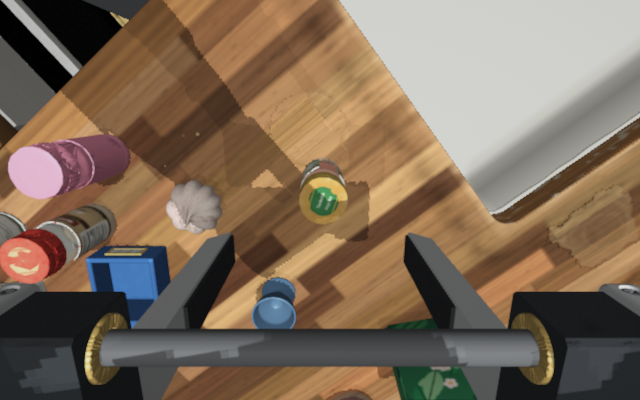

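The wrist view shows the green-spot yellow cap at (324,200) between the fingers, with the garlic at (193,207) and the egg cup at (275,305) clear. I descend and grasp.

Call:
jog_arm --rows '[0,0.05,-2.3,0,0,0,0,0,0.05,-2.3,0,0,0,0,0,0.05,-2.3,0,0,0,0,0,0,-2.3,0,0,0,0,0,0,-2.3,0,0,0,0,0,0,-2.3,0,0,0,0,0,0,-2.3,0,0,0,0,0,0,0,0,0,0,0,0,0,0,0,0,0,1,0,0,0,0,0,0,1,0,0,0,0,0,0,1,0,0,0,0,0,0,1,0,0,0,0,0,0,1,0,0,0,0,0,0,1,0,0,0,0,0,0,1,0,0,0,0,0,0,1]' --newtons 15

```text
clock: 2.48
eef_pos: [431.1, 279.9, 52.6]
eef_rot: [3.141, 0.0, 2.99]
wrist_force: [-0.5, 0.3, -0.1]
finger_gap: 44.1
finger_force: 0.0
```

Call:
jog_arm --rows '[0,0,0,0,0,0,1,0,0,0,0,0,0,1,0,0,0,0,0,0,1,0,0,0,0,0,0,1,0,0,0.5,0,0,0,1,0,0,1,0,0,0,1,0,0,2,0,0,0,1,0,0,2,0,0,0,1,0,0,2,0,0,0,1,0,0,2,0,0,0,1,0,0,1,0,0,0,1,0,0,0,0,0,0,1]'

```text
clock: 3.48
eef_pos: [431.8, 280.3, 160.0]
eef_rot: [3.139, 0.003, 2.99]
wrist_force: [0.4, 0.2, -1.2]
finger_gap: 41.3
finger_force: 15.0
```

Call:
jog_arm --rows '[1.32,-2.07,0,0,0,0,1,1.32,-2.07,0,0,0,0,1,1.32,-2.07,0,0,0,0,1,1.32,-2.07,0,0,0,0,1,1.32,-2.07,0,0,0,0,1,1.32,-2.07,0,0,0,0,1,1.32,-2.07,0,0,0,0,1,1.32,-2.07,0,0,0,0,1,1.32,-2.07,0,0,0,0,1,1.32,-2.07,0,0,0,0,1,1.32,-2.07,0,0,0,0,1,1.32,-2.07,0,0,0,0,1,0,0,0,0,0,0,1,0,0,0,0,0,0,1,0,0,-2,0,0,0,1,0,0,-2,0,0,0,1,0,0,-1,0,0,0,1,0,0,0,0,0,0,1]'

```text
clock: 4.98
eef_pos: [587.9, 32.2, 104.8]
eef_rot: [-3.141, -0.005, 2.991]
wrist_force: [-1.0, 0.5, -1.1]
finger_gap: 41.3
finger_force: 15.0
```

```bash
python3 - <<'E'
from h import *
p,d=manip.camera("scene");cv2.imwrite("pics/s2.png",cv2.resize(p[130:270,230:430],None,fx=3,fy=3,interpolation=cv2.INTER_CUBIC))
p,d=manip.camera("wrist");np.save("pics/w2.npy",d)
X=cloud("wrist",d).reshape(-1,3);X=X[np.isfinite(X).all(1)]
for n,c,a in(("blue",(553.5,36.8),-.15),("white",(577.7,-118.3),-.082)):
    e=np.array([[np.cos(a),np.sin(a)],[-np.sin(a),np.cos(a)]])
    l=(X[:,:2]-c)@e.T; k=(abs(l[:,0])<85)&(abs(l[:,1])<45)&(X[:,2]>25)&(X[:,2]<56);print(n,k.sum(),l[k].min(0),l[k].max(0))
print(manip.read_state()["eef_pos"])
E
```

```text
blue 7503 [-84.97608533 -44.97467977] [56.31045051 37.72743115]
white 10976 [-72.40339142 -37.26644165] [73.66359976 38.08895085]
[589.34948136  31.97882002 107.74265208]
```

View pics/s2.png

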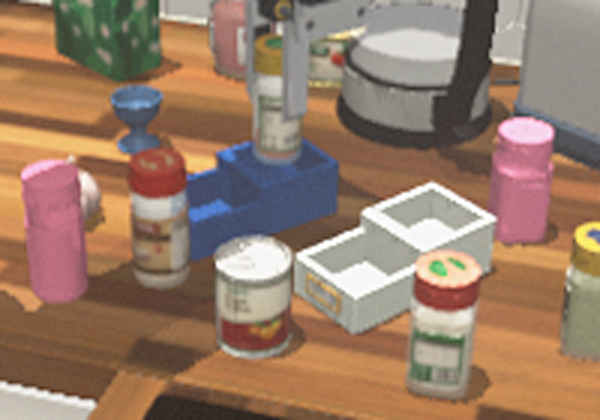

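The jar hangs upright just above the blue back pocket, its base near (278,158). I lower it the remaining 33 mm and release.

Call:
jog_arm --rows '[0,0,-1,0,0,0,1,0,0,-1,0,0,0,1,0,0,-0.6,0,0,0,1,0,0,-0.4,0,0,0,1,0,0,-0.3,0,0,0,1,0,0,0,0,0,0,1,0,0,0,0,0,0,1]'

```text
clock: 5.67
eef_pos: [589.6, 31.5, 74.5]
eef_rot: [-3.142, 0.0, 2.99]
wrist_force: [0.6, 0.5, -1.4]
finger_gap: 41.4
finger_force: 15.0
```

Call:
jog_arm --rows '[0,0,-0.1,0,0,0,1,0,0,-0.05,0,0,0,1,0,0,0,0,0,0,1,0,0,0,0,0,0,0.5,0,0,0,0,0,0,0.3,0,0,0,0,0,0,0.2,0,0,0,0,0,0,0.2,0,0,0,0,0,0,0.2,0,0,0,0,0,0,0.2]'

```text
clock: 6.42
eef_pos: [589.4, 31.5, 72.9]
eef_rot: [-3.142, -0.0, 2.99]
wrist_force: [0.3, 0.1, -0.1]
finger_gap: 74.5
finger_force: 0.0
```

Call:
jog_arm --rows '[0,0,1,0,0,0,0.1,0,0,3,0,0,0,0,0,0,3,0,0,0,0,0,0,3,0,0,0,0,0,0,3,0,0,0,0,-2.4,-0.29,0,0,0,0.011,0,-2.4,-0.29,0,0,0,0.011,0,-2.4,-0.29,0,0,0,0.011,0,-2.4,-0.29,0,0,0,0.011,0,-2.4,-0.29,0,0,0,0.012,0,-2.4,-0.29,0,0,0,0.012,0,0,0,0,0,0,0,0,0,0,0,0,0,0,0]'

```text
clock: 7.5
eef_pos: [445.4, 14.0, 204.1]
eef_rot: [3.142, 0.002, 3.057]
wrist_force: [0.6, 0.2, -0.6]
finger_gap: 94.3
finger_force: 0.0
```

```bash
cat >> h.py <<'E'
def caps(c,z0,z1,r=35):
    p,d=manip.camera("wrist");X=cloud("wrist",d);q=X.reshape(-1,3);q=q[np.isfinite(q).all(1)]
    k=(np.hypot(q[:,0]-c[0],q[:,1]-c[1])<r)&(q[:,2]>z0)&(q[:,2]<z1)
    print("cap",k.sum(),q[k].mean(0).round(1),cv2.minEnclosingCircle(q[k][:,:2].astype(np.float32)))
    return p,X,q
def rackframe(q,n,z0,z1):
    c,a={"blue":((553.5,36.8),-.15),"white":((577.7,-118.3),-.082)}[n]
    e=np.array([[np.cos(a),np.sin(a)],[-np.sin(a),np.cos(a)]]);l=(q[:,:2]-c)@e.T
    k=(abs(l[:,0])<80)&(abs(l[:,1])<40)&(q[:,2]>z0)&(q[:,2]<z1)
    return l[k],q[k]
E
python3 - <<'E'
from h import *
p,X,q=caps((444.5,14),98,115);cv2.imwrite("pics/w3.png",p)
print(manip.read_state()["eef_pos"])
t,d=manip.camera("top");Q=cloud("top",d).reshape(-1,3);Q=Q[np.isfinite(Q).all(1)]
l,k=rackframe(Q,"blue",110,140);print("yt in blue",len(l),l.mean(0) if len(l) else 0,np.median(k[:,2]))
E
```

```text
cap 2255 [446.   14.6 104.8] ((447.0631103515625, 14.304133415222168), 22.146879196166992)
[445.9850565   14.06832835 203.89927509]
yt in blue 236 [38.95820982 -0.3248077 ] 126.90557228572632
```

View pics/w3.png

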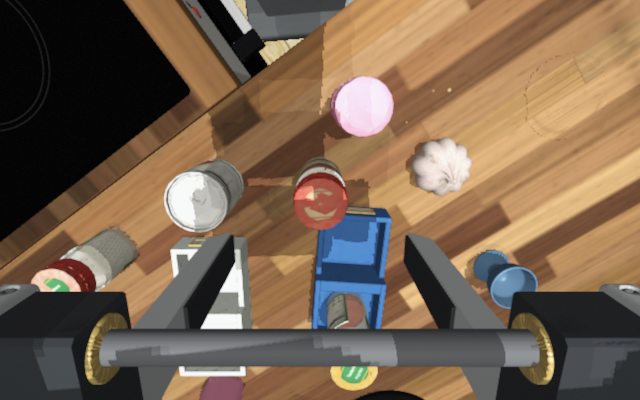

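The tall yellow jar stands in the blue back pocket: rack x +39, y 0, top at 127. The red cap is centred at (321,201) in the wrist view. I descend on it.

Call:
jog_arm --rows '[0,0,-2.5,0,0,0,0,0,0,-2.5,0,0,0,0,0,0,-2.5,0,0,0,0,0,0,-2.5,0,0,0,0,0,0,-2.5,0,0,0,0,0,0,-2.0,0,0,0,0,0,0,-0.6,0,0,0,0,0,0,0,0,0,0,1,0,0,0,0,0,0,1,0,0,0,0,0,0,1,0,0,0,0,0,0,1,0,0,0,0,0,0,1,0,0,0,0,0,0,1,0,0,0,0,0,0,1,0,0,0,0,0,0,1,0,0,0,0,0,0,1,0,0,0,0,0,0,1,0,0,0,0,0,0,1]'

```text
clock: 9.1
eef_pos: [445.6, 14.1, 52.1]
eef_rot: [3.142, 0.0, 3.058]
wrist_force: [0.6, -0.2, 3.6]
finger_gap: 44.2
finger_force: 15.0
```

Call:
jog_arm --rows '[0,0,0.5,0,0,0,1,0,0,2,0,0,0,1,0,0,2,0,0,0,1,0,0,2,0,0,0,1,0,0,2,0,0,0,1,0,0,2,0,0,0,1,1.69,-1.35,0,0,0,0,1,1.69,-1.35,0,0,0,0,1,1.69,-1.35,0,0,0,0,1,1.69,-1.35,0,0,0,0,1,1.69,-1.35,0,0,0,0,1,1.69,-1.35,0,0,0,0,1,1.69,-1.35,0,0,0,0,1,1.69,-1.35,0,0,0,0,1,1.69,-1.35,0,0,0,0,1,1.69,-1.35,0,0,0,0,1,0,0,-1.5,0,0,0,1,0,0,-2,0,0,0,1,0,0,-1.5,0,0,0,1,0,0,0,0,0,0,1]'

```text
clock: 10.77
eef_pos: [612.9, -120.6, 103.6]
eef_rot: [3.141, -0.006, 3.058]
wrist_force: [-0.8, 0.4, -1.7]
finger_gap: 44.5
finger_force: 15.0
```

```bash
python3 - <<'E'
from h import *
p,d=manip.camera("scene");cv2.imwrite("pics/s4.png",cv2.resize(p[110:270,230:470],None,fx=3,fy=3,interpolation=cv2.INTER_CUBIC))
X=cloud("scene",d).reshape(-1,3);X=X[np.isfinite(X).all(1)]
k=(np.hypot(X[:,0]-614.6,X[:,1]+121.3)<30)&(X[:,2]>54)&(X[:,2]<90);print(X[k].min(0),X[k].max(0))
s=manip.read_state();print(s["eef_pos"],s["finger_gap"],s["finger_force"])
E
```

```text
[ 588.69543512 -144.25618477   54.05038308] [ 624.30526161 -103.55233214   89.81025964]
[ 613.61855595 -120.72921308  105.65583327] 44.235067796987174 14.999917661771178
```

View pics/s4.png

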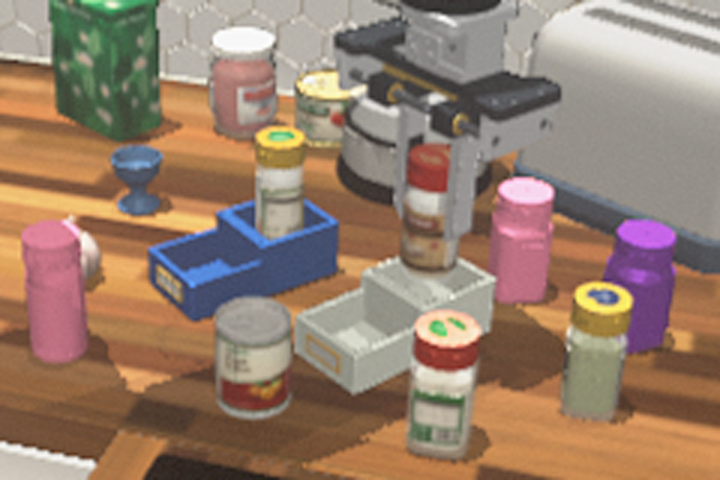

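The tall red jar hangs upright over the white back pocket, its base near (430,268). I lower and release it.

Call:
jog_arm --rows '[0,0,-1,0,0,0,1,0,0,-1,0,0,0,1,0,0,-0.6,0,0,0,1,0,0,-0.4,0,0,0,1,0,0,-0.25,0,0,0,1,0,0,-0.15,0,0,0,1,0,0,0,0,0,0,1,0,0,0,0,0,0,1]'

```text
clock: 11.48
eef_pos: [614.6, -121.0, 73.3]
eef_rot: [-3.141, 0.0, 3.058]
wrist_force: [-0.4, -0.2, -0.5]
finger_gap: 44.3
finger_force: 15.0
```

Call:
jog_arm --rows '[0,0,0,0,0,0,0.5,0,0,0,0,0,0,0.3,0,0,0,0,0,0,0.2,0,0,0,0,0,0,0.2,0,0,0,0,0,0,0.2,0,0,0,0,0,0,0.2,0,0,1,0,0,0,0.1,0,0,3,0,0,0,0,0,0,3,0,0,0,0,0,0,3,0,0,0,0,0,0,3,0,0,0,0,-2.1,-2.1,0,0,0,0,0,-2.1,-2.1,0,0,0,0,0,-2.1,-2.1,0,0,0,0,0,-2.1,-2.1,0,0,0,0,0,-2.1,-2.1,0,0,0,0,0,0,0,0,0,0,0,0,0,0,0,0,0,0,0]'

```text
clock: 12.98
eef_pos: [508.9, -226.8, 204.0]
eef_rot: [-3.141, 0.001, 3.056]
wrist_force: [1.5, -0.2, 0.4]
finger_gap: 94.2
finger_force: 0.0
```

```bash
python3 - <<'E'
from h import *
p,X,q=caps((508,-227.5),90,106);cv2.imwrite("pics/w5.png",p)
s=manip.read_state();print(s["eef_pos"])
t,d=manip.camera("top");Q=cloud("top",d).reshape(-1,3);Q=Q[np.isfinite(Q).all(1)]
l,k=rackframe(Q,"white",110,140);print("rt in white",len(l),l.mean(0) if len(l) else 0,np.median(k[:,2]))
E
```

```text
cap 2259 [ 509.8 -227.1   95.8] ((510.68597412109375, -227.30047607421875), 22.990537643432617)
[ 509.55197996 -226.08534964  203.80325567]
rt in white 364 [33.0656005   1.79604998] 127.4253626657859
```

View pics/w5.png

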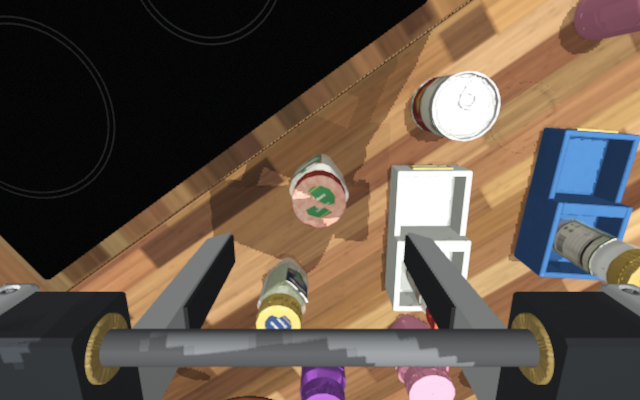

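The leaf-topped cap is at (320,200) and the tall red jar is in the white back pocket. Before gripping, I estimate the yaw of the square bodies from the depth side points.

```bash
python3 - <<'E'
from h import *
from scipy.optimize import least_squares
p,d=manip.camera("wrist");W=cloud("wrist",d).reshape(-1,3)
cv2.imwrite("pics/c6.png",cv2.resize(p[130:260,240:400],None,fx=4,fy=4,interpolation=cv2.INTER_CUBIC))
S=cloud("scene",np.load("pics/scene0.npy")).reshape(-1,3)
for n,c,w in(("rs",(508.5,-227.5),23),("ys",(622,-276),21)):
    for nm,C in(("scene",S),("wrist",W),("both",np.vstack([S,W]))):
        C=C[np.isfinite(C).all(1)];k=(np.hypot(C[:,0]-c[0],C[:,1]-c[1])<38)&(C[:,2]>12)&(C[:,2]<70);P=C[k][:,:2]
        if len(P)<40: continue
        out=[]
        for r in(8,14):
            for a0 in np.arange(0,np.pi/2,np.pi/12):
                def f(v):
                    cc,ss=np.cos(v[2]),np.sin(v[2]);l=(P-v[:2])@np.array([[cc,-ss],[ss,cc]])
                    q=abs(l)-(w-r);return np.hypot(*np.maximum(q,0).T)+np.minimum(q.max(1),0)-r
                s=least_squares(f,[*c,a0],loss="soft_l1");out.append((s.cost,r,*s.x[:2].round(1),round(np.degrees(s.x[2])%90,1)))
        print(n,nm,len(P),sorted(out)[:2],"worst",max(out)[0])
E
```

```text
rs scene 522 [(np.float64(269.79166558357804), 14, np.float64(509.4), np.float64(-227.3), np.float64(31.0)), (np.float64(269.79166558375755), 14, np.float64(509.4), np.float64(-227.3), np.float64(31.0))] worst 407.6255227479188
rs wrist 702 [(np.float64(232.36685415937757), 14, np.float64(510.6), np.float64(-228.2), np.float64(33.2)), (np.float64(232.3668541618853), 14, np.float64(510.6), np.float64(-228.2), np.float64(33.2))] worst 443.54491933223005
rs both 1224 [(np.float64(580.9660294837006), 14, np.float64(510.3), np.float64(-228.1), np.float64(32.4)), (np.float64(580.9660294893865), 14, np.float64(510.3), np.float64(-228.1), np.float64(32.4))] worst 955.6664539673554
ys scene 451 [(np.float64(291.5545507675295), 14, np.float64(624.7), np.float64(-274.6), np.float64(35.9)), (np.float64(291.5545507675514), 14, np.float64(624.7), np.float64(-274.6), np.float64(35.9))] worst 375.9998177632592
ys wrist 1342 [(np.float64(316.26987291593537), 14, np.float64(625.7), np.float64(-275.1), np.float64(34.4)), (np.float64(316.2698729166063), 14, np.float64(625.7), np.float64(-275.1), np.float64(34.4))] worst 557.1768487199051
ys both 1793 [(np.float64(645.9828913411394), 14, np.float64(625.6), np.float64(-275.1), np.float64(34.6)), (np.float64(645.9828913416204), 14, np.float64(625.6), np.float64(-275.1), np.float64(34.6))] worst 970.9615562234655
```

View pics/c6.png

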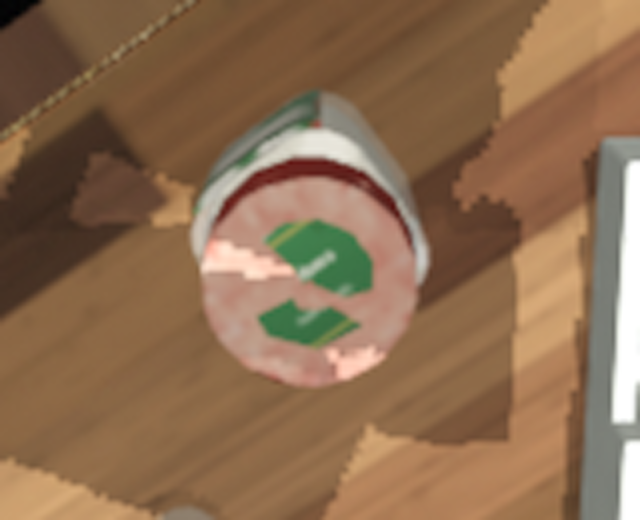

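Both fits agree: the red short body is turned about 32°, and the yellow short about 35°. I turn the jaw −53° to lie across faces (the +37° option would hit the joint-6 limit), then grasp.

Call:
jog_arm --rows '[0.07,-0.15,0,0,0,-0.1028,0,0,0,0,0,0,-0.1028,0,0,0,0,0,0,-0.1028,0,0,0,0,0,0,-0.1028,0,0,0,0,0,0,-0.1028,0,0,0,0,0,0,-0.1028,0,0,0,0,0,0,-0.1028,0,0,0,0,0,0,-0.1028,0,0,0,0,0,0,-0.1028,0,0,0,0,0,0,0,0,0,0,-2.5,0,0,0,0,0,0,-2.5,0,0,0,0,0,0,-2.5,0,0,0,0,0,0,-2.5,0,0,0,0,0,0,-2.5,0,0,0,0,0,0,-2.0,0,0,0,0,0,0,-1.0,0,0,0,0,0,0,0,0,0,0,0]'

```text
clock: 14.63
eef_pos: [509.6, -226.5, 46.0]
eef_rot: [-3.14, -0.003, 2.136]
wrist_force: [-0.5, 1.5, 0.4]
finger_gap: 93.8
finger_force: 0.0
```

Call:
jog_arm --rows '[0,0,0,0,0,0,1,0,0,0,0,0,0,1,0,0,0,0,0,0,1,0,0,0,0,0,0,1,0,0,0,0,0,0,1,0,0,0,0,0,0,1,0,0,0,0,0,0,1,0,0,0,0,0,0,1,0,0,0,0,0,0,1,0,0,0,0,0,0,1,0,0,0,0,0,0,1]'

```text
clock: 15.55
eef_pos: [510.2, -227.4, 48.0]
eef_rot: [3.142, 0.0, 2.133]
wrist_force: [-0.1, 0.2, 2.4]
finger_gap: 45.5
finger_force: 15.0
```

Call:
jog_arm --rows '[0,0,0.5,0,0,0,1,0,0,2,0,0,0,1,0,0,2.5,0,0,0,1,0,0,2.5,0,0,0,1,0,0,2.5,0,0,0,1,0.34,1.25,0,0,0,0.103,1,0.34,1.25,0,0,0,0.103,1,0.34,1.25,0,0,0,0.103,1,0.34,1.25,0,0,0,0.103,1,0.34,1.25,0,0,0,0.103,1,0.34,1.25,0,0,0,0.103,1,0.34,1.25,0,0,0,0.103,1,0.34,1.25,0,0,0,0.103,1,0.34,1.21,0,0,0,0.103,1,0,0,-1,0,0,0,1,0,0,-2,0,0,0,1,0,0,-2,0,0,0,1,0,0,-0.5,0,0,0,1,0,0,0,0,0,0,1,0,0,0,0,0,0,1]'

```text
clock: 17.22
eef_pos: [540.8, -115.7, 93.3]
eef_rot: [3.142, -0.0, 3.058]
wrist_force: [0.5, -0.5, -0.8]
finger_gap: 45.9
finger_force: 15.0
```

```bash
python3 - <<'E'
from h import *
p,d=manip.camera("scene");cv2.imwrite("pics/s7.png",cv2.resize(p[110:270,230:470],None,fx=3,fy=3,interpolation=cv2.INTER_CUBIC))
s=manip.read_state();print(s["eef_pos"],s["eef_rot"],s["finger_gap"],s["finger_force"])
E
```

```text
[ 541.13171394 -115.7453059    93.84456702] [-3.14135575e+00  1.12226865e-03  3.05816814e+00] 45.84823937069284 14.999009828316048
```

View pics/s7.png

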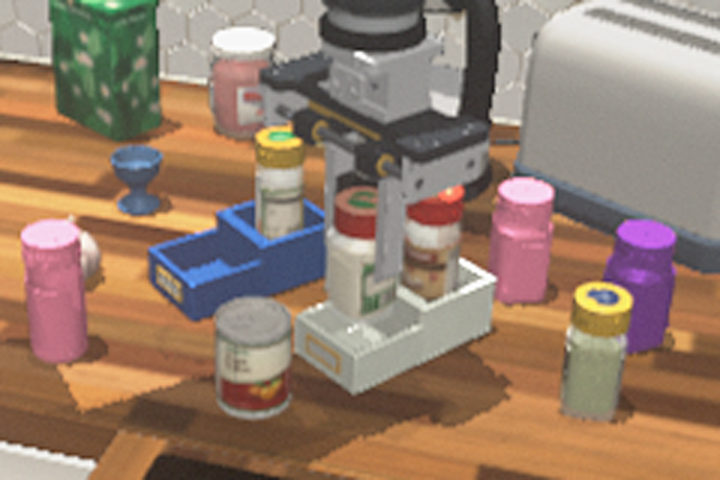

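The red short jar is upright over the white front pocket. I lower, release and retreat straight up.

Call:
jog_arm --rows '[0,0,-1,0,0,0,1,0,0,-1,0,0,0,1,0,0,-1,0,0,0,1,0,0,-0.5,0,0,0,1,0,0,-0.3,0,0,0,1,0,0,-0.15,0,0,0,1,0,0,0,0,0,0,1,0,0,0,0,0,0,1]'

```text
clock: 17.93
eef_pos: [540.9, -115.3, 53.7]
eef_rot: [3.142, 0.0, 3.06]
wrist_force: [-1.0, 1.1, 3.4]
finger_gap: 45.9
finger_force: 15.0
```

Call:
jog_arm --rows '[0,0,0,0,0,0,0.5,0,0,0,0,0,0,0.3,0,0,0,0,0,0,0.2,0,0,0,0,0,0,0.2,0,0,0,0,0,0,0.2,0,0,0,0,0,0,0.2,0,0,1,0,0,0,0.1,0,0,3,0,0,0,0,0,0,3,0,0,0,0,0,0,3,0,0,0,0,0,0,3,0,0,0,0,0,0,2,0,0,0,0,0,0,0,0,0,0,0]'

```text
clock: 19.02
eef_pos: [542.1, -115.7, 208.9]
eef_rot: [-3.14, 0.007, 3.06]
wrist_force: [-0.2, -0.4, 0.4]
finger_gap: 93.8
finger_force: 0.0
```

Call:
jog_arm --rows '[1.03,-2.0,0,0,0,-0.11,0,1.03,-2.0,0,0,0,-0.11,0,1.03,-2.0,0,0,0,-0.11,0,1.03,-2.0,0,0,0,-0.11,0,1.03,-2.0,0,0,0,-0.11,0,1.03,-2.0,0,0,0,-0.11,0,1.03,-2.0,0,0,0,-0.11,0,1.03,-2.0,0,0,0,-0.11,0,0,0,0,0,0,0,0,0,0,0,0,0,0,0,0,0,0,0,0,0,0]'

```text
clock: 19.93
eef_pos: [622.9, -274.7, 203.2]
eef_rot: [-3.141, -0.001, 2.182]
wrist_force: [0.2, 0.3, -0.3]
finger_gap: 93.9
finger_force: 0.0
```

```bash
python3 - <<'E'
from h import *
p,X,q=caps((623,-275.5),88,106);cv2.imwrite("pics/w8.png",p)
s=manip.read_state();print(s["eef_pos"],s["eef_rot"],s["joints"])
k=(np.hypot(q[:,0]-624,q[:,1]+275.5)<38)&(q[:,2]>12)&(q[:,2]<70);P=q[k][:,:2].astype(np.float32);print(len(P),cv2.minAreaRect(P))
t,d=manip.camera("top");Q=cloud("top",d).reshape(-1,3);Q=Q[np.isfinite(Q).all(1)]
l,z=rackframe(Q,"white",85,140)
for m in(l[:,0]<0,l[:,0]>0):print("white",m.sum(),l[m].mean(0),np.median(z[m,2]))
E
```

```text
cap 1928 [ 624.  -274.6   95.5] ((624.7740478515625, -275.6327819824219), 21.008182525634766)
[ 622.9166922  -274.53086666  203.47992656] [-3.14150185e+00 -3.36202436e-04  2.18187503e+00] [-4.68930701e-01  6.08442161e-01  1.10284012e+00  7.91495356e-05
  1.43064969e+00 -1.08002049e+00]
557 ((617.1039428710938, -264.2309265136719), (41.00254821777344, 16.241891860961914), 33.814369201660156)
white 362 [-40.95541644   0.3463517 ] 103.51484467528647
white 432 [30.85440211  2.32183554] 127.1854662597331
```

View pics/w8.png

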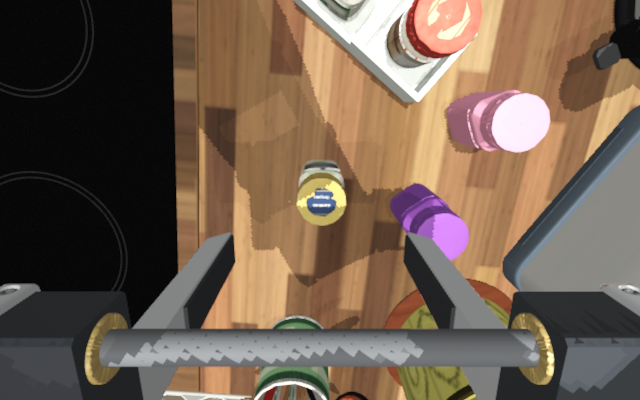

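The short yellow cap, with its dark blue spot at (321,200), is centred and its faces are square to the jaws. Both red jars stand in the white rack. Before descending I check that the gripper body clears the tall utensils.

```bash
python3 - <<'E'
from h import *
Q=np.vstack([cloud(n,np.load(f"pics/{n}0.npy")).reshape(-1,3) for n in("top","scene")]);Q=Q[np.isfinite(Q).all(1)]
a=np.radians(35);e=np.array([[np.cos(a),np.sin(a)],[-np.sin(a),np.cos(a)]]);l=(Q[:,:2]-[623.5,-275])@e.T
k=(Q[:,2]>110)&(abs(l[:,0])<150)&(abs(l[:,1])<180)
for lo in(-180,-120,-90,-60,0,60): 
    m=k&(l[:,1]>=lo)&(l[:,1]<lo+30); print(lo,m.sum(), l[m,0].min().round() if m.any() else '', l[m,0].max().round() if m.any() else '',Q[m,2].max() if m.any() else '')
m=k&(abs(l[:,0])<110)&(abs(l[:,1])<75);print(m.sum(),np.c_[l[m],Q[m,2]][:8].round())
E
```

```text
-180 974 -11.0 108.0 201.60867793419084
-120 0   
-90 0   
-60 0   
0 0   
60 0   
0 []
```

Clear: nothing tall lies within 120 mm. I descend and grip.

Call:
jog_arm --rows '[0.06,-0.05,-2.5,0,0,0,0,0,0,-2.5,0,0,0,0,0,0,-2.5,0,0,0,0,0,0,-2.5,0,0,0,0,0,0,-2.5,0,0,0,0,0,0,-2.0,0,0,0,0,0,0,-1.0,0,0,0,0,0,0,0,0,0,0,0,0,0,0,0,0,0,0]'

```text
clock: 20.78
eef_pos: [624.0, -275.6, 49.3]
eef_rot: [3.141, 0.0, 2.18]
wrist_force: [-0.5, -0.3, 0.5]
finger_gap: 93.9
finger_force: 0.0
```

Call:
jog_arm --rows '[0,0,0,0,0,0,1,0,0,0,0,0,0,1,0,0,0,0,0,0,1,0,0,0,0,0,0,1,0,0,0,0,0,0,1,0,0,0,0,0,0,1,0,0,0,0,0,0,1,0,0,0,0,0,0,1,0,0,0,0,0,0,1,0,0,0,0,0,0,1,0,0,0,0,0,0,1,0,0,0,0,0,0,1]'

```text
clock: 21.78
eef_pos: [623.8, -275.8, 48.4]
eef_rot: [-3.142, -0.0, 2.18]
wrist_force: [0.9, -0.2, -0.6]
finger_gap: 41.0
finger_force: 15.0
```

Call:
jog_arm --rows '[0,0,0.5,0,0,0,1,0,0,2,0,0,0,1,0,0,3,0,0,0,1,0,0,3,0,0,0,1,0,0,3,0,0,0,1,0,0,2.5,0,0,0,1,0,0,1,0,0,0,1]'

```text
clock: 22.37
eef_pos: [624.5, -276.2, 203.1]
eef_rot: [3.139, 0.005, 2.18]
wrist_force: [1.0, -0.2, -1.5]
finger_gap: 41.0
finger_force: 15.0
```

Call:
jog_arm --rows '[-0.764,2.271,0,0,0,0.058,1,-0.764,2.271,0,0,0,0.058,1,-0.764,2.271,0,0,0,0.058,1,-0.764,2.271,0,0,0,0.058,1,-0.764,2.271,0,0,0,0.058,1,-0.764,2.271,0,0,0,0.058,1,-0.764,2.271,0,0,0,0.058,1,-0.764,2.271,0,0,0,0.058,1,-0.764,2.271,0,0,0,0.058,1,-0.764,2.271,0,0,0,0.058,1,-0.764,2.271,0,0,0,0.058,1,-0.764,2.271,0,0,0,0.058,1,-0.764,2.271,0,0,0,0.058,1,-0.764,2.271,0,0,0,0.058,1,0,0,0,0,0,0,1,0,0,-2,0,0,0,1,0,0,-2.5,0,0,0,1,0,0,-2.5,0,0,0,1,0,0,-2.5,0,0,0,1,0,0,0,0,0,0,1]'

```text
clock: 24.03
eef_pos: [514.4, 41.6, 98.8]
eef_rot: [-3.14, -0.007, 2.991]
wrist_force: [-0.7, -1.0, -1.6]
finger_gap: 41.2
finger_force: 15.0
```

```bash
python3 - <<'E'
from h import *
p,d=manip.camera("scene");cv2.imwrite("pics/s9.png",cv2.resize(p[110:270,230:470],None,fx=3,fy=3,interpolation=cv2.INTER_CUBIC))
s=manip.read_state();print(s["eef_pos"],s["eef_rot"],s["finger_gap"],s["finger_force"])
E
```

```text
[515.5696738   41.71749796 101.46338208] [-3.14072282 -0.00472708  2.99079468] 41.078123907058796 14.99570390486042
```

View pics/s9.png

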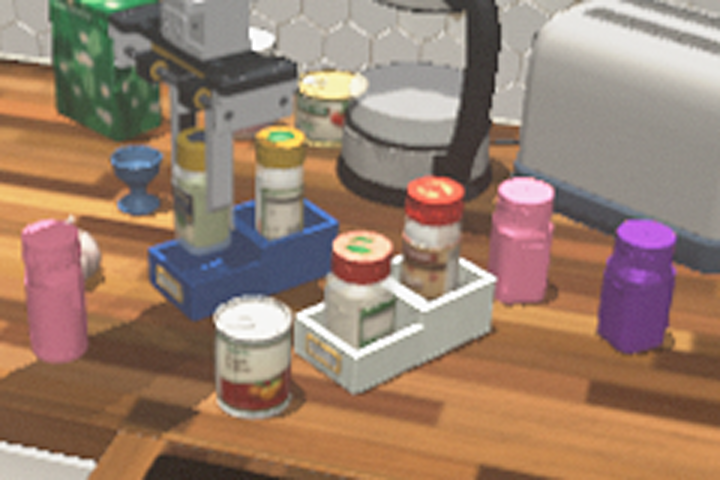

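The short yellow jar is upright over the blue front pocket, with its base near (205,248). I lower 49 mm, release and retreat up.

Call:
jog_arm --rows '[0,0,-1,0,0,0,1,0,0,-1,0,0,0,1,0,0,-1,0,0,0,1,0,0,-1,0,0,0,1,0,0,-0.5,0,0,0,1,0,0,-0.2,0,0,0,1,0,0,0,0,0,0,1,0,0,0,0,0,0,1]'

```text
clock: 24.75
eef_pos: [517.0, 42.1, 56.7]
eef_rot: [3.142, 0.0, 2.992]
wrist_force: [0.4, 0.1, -0.3]
finger_gap: 41.5
finger_force: 15.0
```

Call:
jog_arm --rows '[0,0,-0.1,0,0,0,1,0,0,-0.1,0,0,0,1,0,0,0,0,0,0,1,0,0,0,0,0,0,0.5,0,0,0,0,0,0,0.3,0,0,0,0,0,0,0.2,0,0,0,0,0,0,0.2,0,0,0,0,0,0,0.2,0,0,0,0,0,0,0.2,0,0,1,0,0,0,0.1,0,0,3,0,0,0,0,0,0,3,0,0,0,0,0,0,3,0,0,0,0,0,0,3,0,0,0,0,0,0,2,0,0,0,0,-2,3,0,0,0,0,0,-2,3,0,0,0,0,0,-2,3,0,0,0,0,0,-2,3,0,0,0,0,0,0,0,0,0,0,0]'

```text
invalid input
```

```bash
python3 - <<'E'
from h import *
t,d=manip.camera("top");Q=cloud("top",d).reshape(-1,3);Q=Q[np.isfinite(Q).all(1)]
t2,d=manip.camera("scene");S=cloud("scene",d).reshape(-1,3);S=S[np.isfinite(S).all(1)]
for C in(Q,S):
  for n in("blue","white"):
    for s,a,b in((-1,90,112),(1,118,136)):
        l,z=rackframe(C,n,a,b);m=(l[:,0]*s>0)&(abs(l[:,0]-37*s)<34);print(n,s,m.sum(),l[m].mean(0).round(1),np.median(z[m,2]).round(1))
cv2.imwrite("pics/t10.png",cv2.resize(t[90:290,170:480],None,fx=2.5,fy=2.5,interpolation=cv2.INTER_CUBIC))
for n,c,h in(("tin",(444,-98.5),(62,80)),("gar",(440,136),(35,65)),("egg",(568,206),(20,60))):
    k=(np.hypot(Q[:,0]-c[0],Q[:,1]-c[1])<45)&(Q[:,2]>h[0])&(Q[:,2]<h[1]);print(n,Q[k].mean(0).round(1))
print(manip.read_state()["eef_pos"])
E
```

```text
blue -1 0 [nan nan] nan
blue 1 0 [nan nan] nan
white -1 354 [-40.7   0.2] 103.7
white 1 333 [34.1  1.2] 127.6
blue -1 211 [-44.8  -8. ] 102.9
blue 1 13 [ 45. -17.] 124.5
white -1 240 [-43.   -5.2] 101.9
white 1 181 [31.9 -3.3] 126.2
tin [443.8 -98.6  69.7]
gar [nan nan nan]
egg [570.3 207.6  39.5]
[517.07631304  42.13613983  56.90663305]<stdin>:7: RuntimeWarning: Mean of empty slice.
  ret = um.true_divide(
  return _methods._mean(a, axis=axis, dtype=dtype,
  ret = ret.dtype.type(ret / rcount)
<stdin>:10: RuntimeWarning: Mean of empty slice.
```

View pics/t10.png

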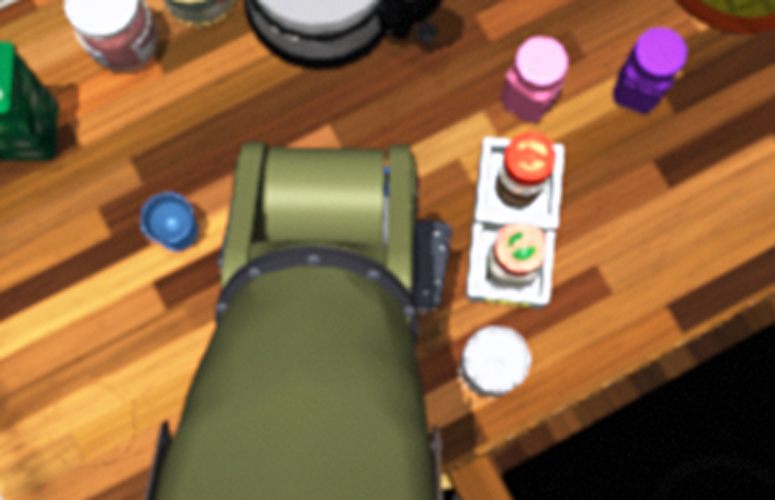

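The call was refused because it had 21 rows, so nothing moved. I resend it in two calls.

Call:
jog_arm --rows '[0,0,-0.1,0,0,0,1,0,0,-0.1,0,0,0,1,0,0,0,0,0,0,1,0,0,0,0,0,0,0.5,0,0,0,0,0,0,0.3,0,0,0,0,0,0,0.2,0,0,0,0,0,0,0.2,0,0,0,0,0,0,0.2,0,0,0,0,0,0,0.2]'

```text
clock: 25.6
eef_pos: [516.8, 42.1, 54.5]
eef_rot: [-3.142, 0.0, 2.992]
wrist_force: [0.4, -0.3, 1.0]
finger_gap: 74.3
finger_force: 0.0
```

Call:
jog_arm --rows '[0,0,1,0,0,0,0.1,0,0,3,0,0,0,0,0,0,3,0,0,0,0,0,0,3,0,0,0,0,0,0,3,0,0,0,0,0,0,2,0,0,0,0,-2,3,0,0,0,0,0,-2,3,0,0,0,0,0,-2,3,0,0,0,0,0,-2,3,0,0,0,0,0,-2,3,0,0,0,0,0,-2,3,0,0,0,0,0,-2,3,0,0,0,0,0,-2,3,0,0,0,0,0,0,0,0,0,0,0,0,0,0,0,0,0,0,0]'

```text
clock: 26.93
eef_pos: [356.0, 283.1, 205.2]
eef_rot: [3.141, 0.001, 2.995]
wrist_force: [1.3, -0.3, -0.3]
finger_gap: 94.1
finger_force: 0.0
```

```bash
python3 - <<'E' 2>/dev/null
from h import *
t,d=manip.camera("top");Q=cloud("top",d).reshape(-1,3);Q=Q[np.isfinite(Q).all(1)]
for n in("blue","white"):
    for s,a,b in((-1,95,112),(1,119,136)):
        l,z=rackframe(Q,n,a,b);m=(l[:,0]*s>0)&(abs(l[:,0]-37*s)<34);print(n,s,m.sum(),l[m].mean(0).round(1),z[m,2].min().round(1),np.median(z[m,2]).round(1))
t2,_=manip.camera("scene")
cv2.imwrite("pics/t11.png",cv2.resize(np.hstack([t[100:280,230:430],t2[130:310,230:430]]),None,fx=2,fy=2,interpolation=cv2.INTER_CUBIC))
for n,c,h in(("tin",(444,-98.5),(62,80)),("gar",(440,136),(35,65)),("egg",(568,206),(20,60))):
    k=(np.hypot(Q[:,0]-c[0],Q[:,1]-c[1])<45)&(Q[:,2]>h[0])&(Q[:,2]<h[1]);print(n,Q[k].mean(0).round(1))
s=manip.read_state();print(s["eef_pos"],s["clock"])
E
```

```text
blue -1 291 [-39.2  -0.9] 95.8 103.0
blue 1 284 [35.7 -0.4] 120.0 126.8
white -1 345 [-40.1   0.1] 95.2 103.6
white 1 328 [34.5  1.3] 119.2 127.6
tin [443.9 -98.5  69.8]
gar [439.3 137.6  42.6]
egg [570.3 207.6  39.4]
[357.11983583 281.68004936 204.88818474] 27.0333
```

View pics/t11.png

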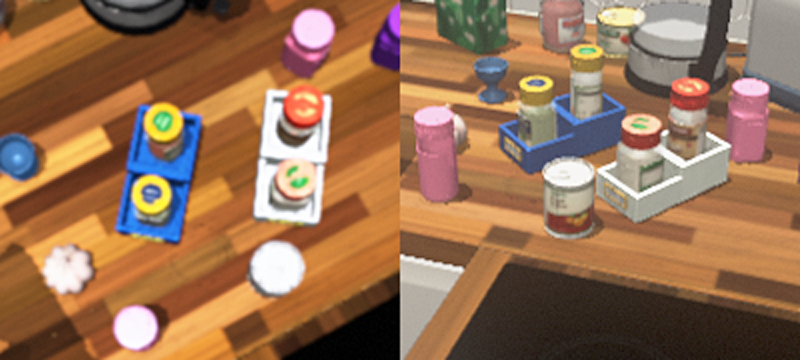

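All four jars stand upright and centred within 4 mm, with tops at 103, 127, 104 and 128 as expected, and the bystanders have not moved. I hand in.

```bash
python3 -c "
from cell import manip
print(manip.sign_off())"
```

```text
the job is handed in; nothing more can be done
None
```

The job is handed in with all four jars upright in their own pockets (within about 4 mm of centre in my last measurement) and the tin, garlic and egg cup unmoved, at 27 s of the 102 s allowed; the sign-off returned no verdict.

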